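# Raise the hold-down arm and slide out the forming block

## Robot

A 6-joint arm with a two-finger parallel gripper is mounted at the origin on the work surface. World frame = base frame: x ahead of the robot, y to its left, z up, the work surface at z = 0. Lengths are in m, angles in rad, forces in N, time in s.
With the tool pointing down it reaches from about 0.275 to 1 m from the base axis. Payload 8.4 kg.
Tool frame: the origin (TCP) lies midway between the tips of the shut fingers; the grasp point (between the pads) lies 19 mm behind it (robot.grip_point_offset is the distance from the TCP to the grasp point, in m); z points along the fingers, x is the direction in which the jaws open and shut, and the axes are right-handed (so a half turn about z gives the same grasp; the last joint's range is limited). The gripper opens to 85 mm and grips with 20 to 120 N. Pads are 22 mm wide; open, the fingers measure 114 mm over their backs; the gripper's body (76 mm by 85 mm) begins 54 mm behind the grasp point. The pads swing forward as they close: fully open they stand 13 mm farther back than shut.
Start: joints at [-1.179, 0.353, 1.633, -0, 1.155, -0.002], TCP at [0.24, -0.577, 0.197] pointing down, gripper open.
Joint ranges: [-2.63, 2.63], [-0.92, 2.1], [0.06, 2.66], [-1.3, 4.44], [0, 2.69], [-3.02, 3.02]. Speed limits (rad/s): [2.22, 2.22, 2.79, 3.14, 3.14, 3.14].

## Interface

Orientations are given as a rotation vector (axis times angle).
In Python, from station import robot gives the robot as it stands. The module is installed in compiled form; this text tells all that it offers.
- The arm moves only by the tool send_rows, never from a script. Its argument "commands" is a list of rows, each an object of numbers: "dx", "dy", "dz": the shift along the tool's x, y, z in mm; "ax", "ay", "az": the turn, a rotation vector about the tool's x, y, z in rad; "fingers": the finger opening in mm, from 0 to 85.4. In form: [{"dx": .., "dy": .., "dz": .., "ax": .., "ay": .., "az": .., "fingers": ..}, ...]. A call has 1 to 12 rows; each row is the pose to reach, as a shift and turn from the pose commanded when the call began, along the tool's axes at that moment; what a row does not reach only later rows make up. A row lasts 1/10 s, in which the tool goes at most 50 mm and 8.59 degrees, less where a joint would pass 70% of its speed; a pose out of reach is approached as far as the arm can. A call with a gripper value outside its range is refused whole. The fingers move at their own pace and stop on an object; "newtons" is the grip in N (left out, the last holds). Time passes only in rows, so rows that repeat a pose let the fingers close. It gives the time, the measured TCP pose, the force and the opening at its end, in the units of the state.
- robot.get_obs(): the state, without advancing time (a new reading comes with each control period).
- robot.snapshot(name): name is "scene" or "top"; returns (picture, depth): 384x512x3 uint8, red, green, blue; 384x512 float32, m along the optical axis (not along the pixel's ray), 0 where there is no reading.
- robot.camera_params(name): a dict with "fov_y" (degrees; the focal length in pixels is half the picture's height over the tangent of half this angle, whatever the lens; pixels are square), "cx", "cy" (the principal point, pixels), "R" (3x3) and "t" (3): a world point X has camera coordinates R X + t. Camera axes: x right, y down, z forward; pixel columns grow to the right and rows downward; lengths in m; the calibration is good to about 2 mm. A picture is of the moment at which its call begins. camera_params takes no time and is no camera call.
- robot.close_job(): hands the job in, once; it reports no verdict.
The state is a dict: "time": time; "joint_positions": joint angles; "joint_velocities": joint speeds; "joint_efforts": joint torques, N m; "tcp_pos": TCP position; "eef_rot": TCP orientation; "contact_force": force on the tool from outside, world axes, zero at the start; "moment": the same for the moment, N m; "finger_gap": opening from 0.0 (shut) to 1.0 (fully open).
Only numpy, scipy, OpenCV 4.12 (cv2) and the standard library are available. Lean on these libraries where they do the work, as an engineer would, in place of code of your own. Each camera call takes 0.05 s, during which the arm holds its last target. There are 200 camera calls.

## Task

On the leather bench, push the press's counterweighted hold-down arm up past its balance point so that it stays raised by itself. Then push the wooden forming block out from where it was clamped, sliding it over the bedplate until its side is flat against the steel stop rail. Never lift the block off the plate, and leave the tin, the thread cone and the mallet where they are.

Things in the scene. Friction and masses are not known exactly. Their poses are not given: they have to be found in the camera images.
- press: Hold-down press fixed to the bench: a steel bedplate, x -70 to +190 and y -210 to +210 mm, top 12 mm above the bench, with a grey forked post 120 mm high at its far end. Origin on the bench surface, below the point where the arm's pad bears; z up, x from there to the post (away from the robot, give or take the yaw). The arm lies in the plane y = 0.
- hold_arm (a joint): Angle (rad) of the arm about its level hinge, parallel to the press's y. About 0: down, its round rubber pad (38 mm) on the forming block. Grows as the handle goes up and away, to the stop at 1.65. Counterweighted: it balances at about 0.75, falls back below that, and well above it falls on by itself to 1.65 and stays. Starting it takes about 1 N, square to the line hinge to handle.
- lift_handle (a point): Middle of the arm's handle, a level wooden round bar 18 mm thick, 120 mm long, along the press's y. Arm down: x -50, y 0, z 220 mm in the press frame, nearer the robot than the hinge and 120 mm above it. Two thin rods run from its ends down to the arm like a V; under its middle is free space. It moves up and over towards the post on a 233 mm circle about the hinge.
- hinge_point (a point): Fixed point on the arm's hinge axis, at x 150, y 0, z 100 mm in the press frame. Fully raised, the handle is about 290 mm above the bench and 135 mm beyond the hinge, the pad about 45 mm nearer the robot than the hinge and 255 mm up.
- block_center (a point): Centre of the forming block, a loose, plain, light wooden block 70 mm (its x) by 80 mm (its y) by 30 mm high, about 0.2 kg, lying on the bedplate under the arm's pad; its axes are within about 9 degrees of the press's. The centre is 15 mm above the plate.
- rail: The stop rail, a dark steel bar fixed on the bedplate: 120 mm long (x, parallel to the press's x), 12 mm thick (y), 24 mm high. The origin is the centre of its underside, on the plate. It stands to the left or the right of the block, 160 to 180 mm from the arm's plane; the tin stands on the other side. The block's 70 mm long side goes against it.
- tin: Loose round aluminium tin of rivets, 58 mm across, 36 mm high, on the bedplate on the side away from the rail. Origin at the centre of its underside. To be left alone.
- thread_cone: Loose cone of dark blue thread, 64 mm across the foot, 110 mm high, on the bench beside the press. Origin at the centre of its underside. To be left alone.
- mallet: Loose wooden mallet lying on the bench beside the press, 230 mm long, head 48 mm thick and 85 mm across at its +x end. Origin under its middle, x along the handle to the head. To be left alone.
There are look-alikes about, which are no part of the job. What is meant by the part that bears block_center is not blue, and is the larger of those in its own colour.

How it is judged:
On the way, in this order (a step that is already met when the one before it is completed fails the run):
1. the arm is up past its balance point at its raised stop, staying there with the fingers off it (value of joint hold_arm above 1.5 rad and contact force between the fingers and press below 0.2 N), for 0.3 s.
2. the forming block is flat against the stop rail ((y of block_center in the frame of rail between 0.035 and 0.054 m or y of block_center in the frame of rail between -0.054 and -0.035 m) and x of block_center in the frame of rail between -0.05 and 0.05 m and angle between the y axis of block_center and the y axis of rail, either way round below 0.13 rad and height (world z) of block_center between 0.022 and 0.032 m), for 0.2 s.
At the end, for the whole second after the job is handed in: The arm stays raised (joint above 1.5 of 1.65 rad); the block lies at rest on the bedplate, its side against the stop rail: gap at its middle under about 8 mm, turned less than 0.13 rad from the rail, its centre within 50 mm of the rail's middle along the rail (all of step 2 and value of joint hold_arm above 1.5 rad and velocity of joint hold_arm below 0.1 rad/s); the robot touches nothing.
It fails at once if the forming block is lifted off the bedplate (more than 9 mm) or tipped up (height (world z) of block_center above 0.036 m or angle between block_center's own z axis and vertical above 0.3 rad).
It fails at once if the tin, the thread cone or the mallet is moved more than 20 mm (distance of any of tin, thread_cone, mallet from where it was at the start of the episode above 0.02 m).
It also fails if it takes over 54 s, if anything falls off the work surface, if the arm or the gripper's body presses on something with over 40 N, if the wrist force passes 120 N, or if a joint passes its speed limit or range.

## Working session

There is one attempt and no reset: what is moved stays moved. The work goes in short steps, Python scripts to look and compute and a tool call to move; the robot and the scene stay as the last step left them, time stands still between calls to the robot, and variables do not carry over. Pictures are saved under pics/ and viewed, about 8 in all and at most 12, crops included, and the job is handed in when it is done.

Besides the shell and the picture viewer there is one more tool, called after "Call:" as name(argument=value, ...), one argument or row to a line, values as JSON. send_rows: Moves the arm, as the interface text tells. Its arguments: {"type":"object","properties":{"commands":{"type":"array"},"newtons":{"type":"number"}},"required":["commands"]}

```bash
mkdir -p pics
cat > h.py <<'E'
import numpy as np,cv2
from station import robot
def cam(n):
    p=robot.camera_params(n);f=192/np.tan(np.radians(p['fov_y'])/2);return f,p['cx'],p['cy'],np.array(p['R']),np.array(p['t'])
def cloud(n,d):
    f,cx,cy,R,t=cam(n);v,u=np.mgrid[:384,:512]
    c=np.stack([(u-cx)/f*d,(v-cy)/f*d,d],-1);return (c-t)@R
def plane(n,u,v,z):
    f,cx,cy,R,t=cam(n);o=-R.T@t;r=R.T@np.array([(u-cx)/f,(v-cy)/f,1]);return o+r*(z-o[2])/r[2]
def snap(n,name):
    a,d=robot.snapshot(n);cv2.imwrite(f'pics/{name}.png',a[...,::-1]);np.savez(f'{name}.npz',a=a,d=d);return a,d
E
python3 - <<'E'
from h import *
for n in('scene','top'):
    a,d=snap(n,n+'0');p=robot.camera_params(n);print(n,p['fov_y'],-np.array(p['R']).T@p['t'],(d>0).mean())
print(robot.get_obs())
A=[cv2.imread(f'pics/{n}0.png') for n in('scene','top')]
cv2.imwrite('pics/both.png',cv2.resize(np.hstack(A),(800,300)))
E
```

```text
scene 45.358663114553366 [ 1.07900096 -0.58728685  1.41835985] 0.9960734049479166
top 47.32274076715447 [ 0.24664567 -0.01686932  1.71055936] 0.9957529703776041
{'time': 0.1, 'joint_positions': array([-1.17939952e+00,  3.53582625e-01,  1.63406979e+00, -1.27166978e-05,
        1.15517660e+00, -2.42053972e-03]), 'joint_velocities': array([ 0.00092248, -0.00118677, -0.00050173,  0.00082221, -0.00011851,
       -0.0013854 ]), 'joint_efforts': array([ 2.61143538e-05, -6.06356335e+01, -3.42817605e+01,  6.85057353e-05,
        3.91514550e-03,  3.40767849e-05]), 'tcp_pos': array([ 0.2396284 , -0.57673117,  0.19663015]), 'eef_rot': array([-2.61255356e+00,  1.74353061e+00,  1.62258539e-03]), 'contact_force': array([ 0.27004932, -0.14207537, -0.36824989]), 'moment': array([ 0.004674  , -0.00054849,  0.04023036]), 'finger_gap': 1.000551592246971}
```

View pics/scene0.png

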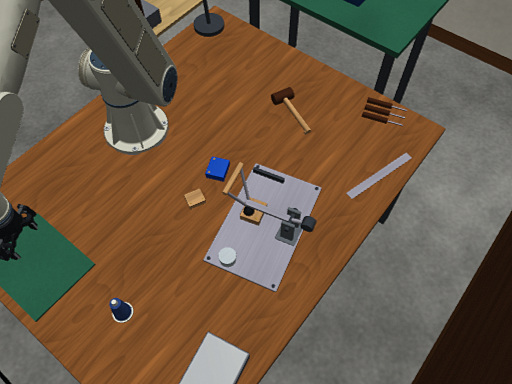

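View pics/top0.png

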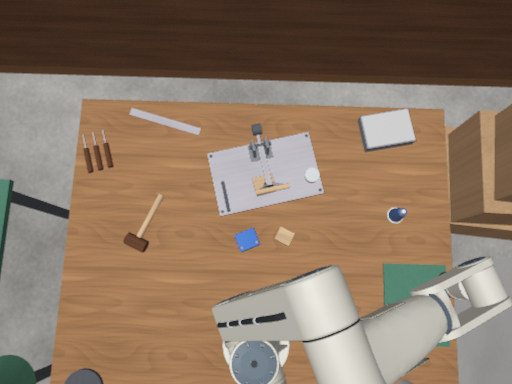

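The top view shows the plate with corners near (210,156), (308,134), (322,190) and (221,214). The rail is at (225,196) on the +y side, the tin at (312,175), the handle at (272,188), and the block near (262,184). Next I'll measure these.

Run:
```python
from h import *
z=np.load('top0.npz');a,d=z['a'],z['d'];P=cloud('top',d);X=P[...,2]
roi=np.zeros((384,512),bool);roi[118:225,200:330]=1
hsv=cv2.cvtColor(a,cv2.COLOR_RGB2HSV)
m=((hsv[...,1]<50)&(hsv[...,2]>120)&(X<0.03)&(X>0.0)&roi).astype(np.uint8)
m=cv2.morphologyEx(m,cv2.MORPH_CLOSE,np.ones((9,9)))
c=max(cv2.findContours(m,0,2)[0],key=cv2.contourArea);r=cv2.minAreaRect(c);b=cv2.boxPoints(r)
W=np.array([plane('top',u,v,.012) for u,v in b]);print('plate px',b.round(1).tolist(),'\n',W.round(4),[np.linalg.norm(W[i]-W[i-1]).round(4) for i in range(4)])
ctr=W.mean(0)
e=[W[i]-W[i-1] for i in range(4)];L=max(e[:2],key=np.linalg.norm);L=L*np.sign(L[1]);yaw=np.arctan2(-L[0],L[1]);
O=ctr-0.06*np.array([np.cos(yaw),np.sin(yaw),0]);O[2]=0
print('origin',O.round(4),'yaw',yaw)
Rz=np.array([[np.cos(yaw),-np.sin(yaw),0],[np.sin(yaw),np.cos(yaw),0],[0,0,1]])
np.savez('press.npz',O=O,R=Rz,yaw=yaw)
for n in('top','scene'):
    z=np.load(n+'0.npz');a,d=z['a'],z['d'];Q=(cloud(n,d)-O)@Rz;hsv=cv2.cvtColor(a,cv2.COLOR_RGB2HSV)
    on=(abs(Q[...,0]-.06)<.2)&(abs(Q[...,1])<.22)
    def rep(t,m):
        q=Q[m]; print(n,t,m.sum(),q.min(0).round(3),q.max(0).round(3),np.median(q,0).round(3)) if m.sum() else print(n,t,0)
    z_=Q[...,2];wood=(hsv[...,0]<22)&(hsv[...,1]>90)&(hsv[...,2]>120)
    rep('handle',on&(z_>.18)&wood)
    rep('block',on&(z_>.033)&(z_<.05)&wood&(abs(Q[...,1])<.08))
    rep('rail',on&(z_>.028)&(z_<.045)&(hsv[...,2]<90)&(Q[...,1]>.12))
    rep('tin',on&(z_>.035)&(z_<.06)&(Q[...,1]<-.1))
    if 1:
        k=on&(z_>.028)&(z_<.045)&(hsv[...,2]<90)&(Q[...,1]>.12)
        v,u=np.nonzero(k);rr=cv2.minAreaRect(np.stack([u,v],1).astype(np.float32));bb=cv2.boxPoints(rr)
        print('railbox',((np.array([plane(n,*p,.036) for p in bb])-O)@Rz).round(3).tolist())
z=np.load('scene0.npz')
crop=z['a'][150:310,170:350];cv2.imwrite('pics/c1.png',cv2.resize(crop,None,fx=4,fy=3.7,interpolation=2)[...,::-1])
```

```text
plate px [[204.39999389648438, 147.5], [308.6000061035156, 124.30000305175781], [323.79998779296875, 192.6999969482422], [219.60000610351562, 215.89999389648438]] 
 [[ 0.7483  0.2263  0.012 ]
 [ 0.8581 -0.1924  0.012 ]
 [ 0.5761 -0.2543  0.012 ]
 [ 0.473   0.1525  0.012 ]] [np.float64(0.285), np.float64(0.4328), np.float64(0.2888), np.float64(0.4197)]
origin [ 0.6058 -0.0322  0.    ] yaw 0.25667294128000673
top handle 2 [-0.072  0.037  0.221] [-0.07   0.051  0.228] [-0.071  0.044  0.225]
top block 2 [0.016 0.047 0.044] [0.019 0.048 0.047] [0.017 0.048 0.046]
top rail 0
top tin 176 [-0.04  -0.202  0.036] [ 0.017 -0.146  0.058] [-0.012 -0.174  0.048]
railbox [[1.027, 0.923, 0.036], [1.027, 0.923, 0.036], [1.027, 0.923, 0.036], [1.027, 0.923, 0.036]]
scene handle 173 [-0.069 -0.056  0.188] [-0.042  0.064  0.234] [-0.058  0.004  0.227]
scene block 175 [-0.033 -0.024  0.034] [0.036 0.056 0.049] [ 0.011 -0.001  0.041]
scene rail 105 [-0.067  0.164  0.028] [0.049 0.181 0.042] [-0.009  0.171  0.035]
scene tin 253 [-0.035 -0.201  0.035] [ 0.022 -0.144  0.058] [-0.005 -0.175  0.047]
railbox [[-0.065, 0.161, 0.036], [-0.067, 0.179, 0.036], [0.048, 0.177, 0.036], [0.05, 0.16, 0.036]]
```

View pics/c1.png

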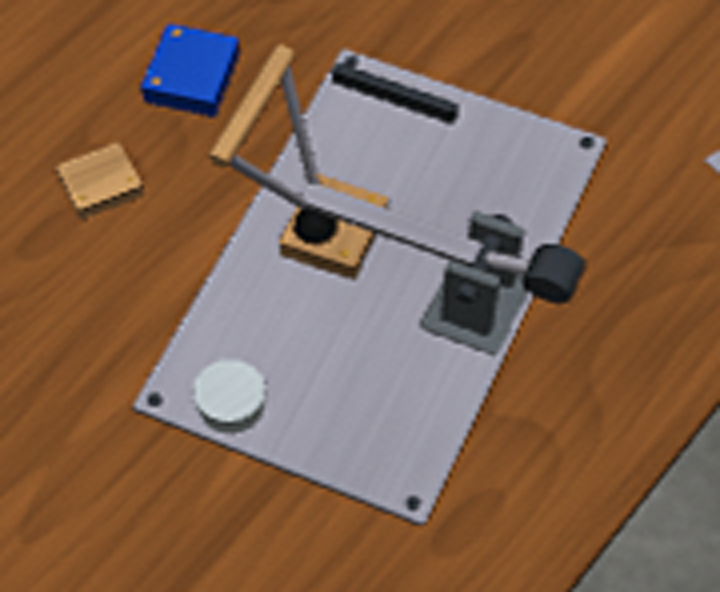

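The crop shows the whole press: plate corners at crop (347,50), (607,140), (425,522) and (134,408). The block is under the pad, the rail is on the +y side, and the tin is on the -y side. I'll refit the frame from those corners.

Run:
```python
from h import *
from scipy.optimize import least_squares
mod=np.array([[-.07,.21],[.19,.21],[.19,-.21],[-.07,-.21]])
sc=[(170+x/4,150+y/3.7) for x,y in[(347,50),(607,140),(425,522),(134,408)]]
tp=[(221,214),(209,156),(307,134),(322,191)]
tp=[tp[0],tp[1],tp[2],tp[3]]
for n,c in(('scene',sc),('top',tp)):
    W=np.array([plane(n,*p,.012)[:2] for p in c])
    def T(p):
        s,k=np.sin(p[2]),np.cos(p[2]);return mod@np.array([[k,s],[-s,k]])+p[:2]
    r=least_squares(lambda p:(T(p)-W).ravel(),[.6,0,.2]);print(n,r.x.round(4),(T(r.x)-W).round(4).tolist())
    if n=='scene':x=r.x
y=x[2];O=np.array([x[0],x[1],0]);R=np.array([[np.cos(y),-np.sin(y),0],[np.sin(y),np.cos(y),0],[0,0,1]]);np.savez('press.npz',O=O,R=R,yaw=y)
z=np.load('scene0.npz');a,d=z['a'],z['d'];Q=(cloud('scene',d)-O)@R;hsv=cv2.cvtColor(a,cv2.COLOR_RGB2HSV);z_=Q[...,2]
on=(abs(Q[...,0]-.06)<.2)&(abs(Q[...,1])<.22);wood=(hsv[...,0]<22)&(hsv[...,1]>90)&(hsv[...,2]>110)
for t,m,h in(('handle',on&(z_>.18)&wood,None),('block',on&(z_>.025)&(z_<.06)&wood&(abs(Q[...,1])<.09),.042),('rail',on&(z_>.028)&(z_<.045)&(hsv[...,2]<90)&(Q[...,1]>.12),.036),('tin',on&(z_>.035)&(z_<.06)&(Q[...,1]<-.1),.048),('plate',on&(abs(z_-.012)<.008)&(hsv[...,1]<50),None)):
    q=Q[m];print(t,m.sum(),q.min(0).round(3),q.max(0).round(3),np.median(q,0).round(3))
    if h and t!='tin':
        v,u=np.nonzero(m);pts=((np.array([plane('scene',a,b,h) for a,b in zip(u,v)])-O)@R)[:,:2].astype(np.float32)
        print(' box',cv2.minAreaRect(pts),cv2.boxPoints(cv2.minAreaRect(pts)).round(3).tolist())
# block top corners by eye in crop
for c in[(280,240),(357,262),(375,232),(388,203),(316,180),(357,276),(280,252)]:
    p=(170+c[0]/4,150+c[1]/3.7);print(c,((plane('scene',*p,.042)-O)@R).round(3),((plane('scene',*p,.012)-O)@R).round(3))
for n,u,v in(('top',272,188),('top',264,183)): print(((plane(n,u,v,.22)-O)@R).round(3))
```

```text
scene [ 0.5995 -0.033   0.2473] [[-0.0035, 0.0009], [0.0018, 0.0027], [0.0029, -0.0028], [-0.0012, -0.0008]]
top [ 0.5902 -0.035   0.2545] [[-0.0108, 0.0031], [0.008, 0.0099], [0.0103, -0.0043], [-0.0074, -0.0087]]
handle 183 [-0.062 -0.059  0.188] [-0.036  0.063  0.234] [-0.051  0.002  0.227]
block 179 [-0.027 -0.025  0.032] [0.043 0.06  0.049] [ 0.018 -0.001  0.041]
 box ((0.007901778444647789, 0.015088304877281189), (0.0681045651435852, 0.07858209311962128), 1.3044241666793823) [[-0.027000000700354576, 0.05400000140070915], [-0.02500000037252903, -0.02500000037252903], [0.0430000014603138, -0.023000000044703484], [0.04100000113248825, 0.054999999701976776]]
rail 105 [-0.063  0.163  0.028] [0.053 0.18  0.042] [-0.004  0.17   0.035]
 box ((-0.003657188266515732, 0.1684807389974594), (0.017750009894371033, 0.11493723839521408), 89.64057922363281) [[-0.061000000685453415, 0.1599999964237213], [0.05400000140070915, 0.1589999943971634], [0.05400000140070915, 0.1770000010728836], [-0.061000000685453415, 0.17800000309944153]]
tin 253 [-0.027 -0.202  0.035] [ 0.03  -0.145  0.058] [ 0.003 -0.176  0.047]
plate 6550 [-0.076 -0.21   0.004] [0.187 0.213 0.02 ] [ 0.066 -0.048  0.011]
(280, 240) [-0.024 -0.024  0.042] [-0.032 -0.01   0.012]
(357, 262) [ 0.044 -0.017  0.042] [ 0.038 -0.004  0.012]
(375, 232) [0.046 0.017 0.042] [0.04  0.031 0.012]
(388, 203) [0.044 0.049 0.042] [0.037 0.064 0.012]
(316, 180) [-0.023  0.046  0.042] [-0.03   0.061  0.012]
(357, 276) [ 0.05  -0.03   0.042] [ 0.044 -0.017  0.012]
(280, 252) [-0.019 -0.035  0.042] [-0.026 -0.021  0.012]
[-0.053  0.001  0.22 ]
[-0.03   0.024  0.22 ]
```

```bash
cat >> h.py <<'E'
from scipy.spatial.transform import Rotation as Rot
p=np.load('press.npz');O,PR,YAW=p['O'],p['R'],float(p['yaw'])
def W(x,y,z): return O+PR@np.array([x,y,z])
def rel(pos,Rm=None):
    o=robot.get_obs();R0=Rot.from_rotvec(o['eef_rot']).as_matrix()
    s=R0.T@(np.array(pos)-o['tcp_pos'])*1000
    t=Rot.from_matrix(R0.T@Rm).as_rotvec() if Rm is not None else 0
    return np.round(s,1),np.round(t,3)
def Rt(tilt,sgn):  # tool z in press xz plane, tilt from down to +x; tool x = sgn*press y
    z=np.array([np.sin(tilt),0,-np.cos(tilt)]);x=np.array([0,sgn,0.]);return PR@np.stack([x,np.cross(z,x),z],1)
def Rd(sgn): # down, tool x = sgn*press x
    z=np.array([0,0,-1.]);x=np.array([sgn,0.,0]);return PR@np.stack([x,np.cross(z,x),z],1)
E
python3 - <<'E'
from h import *
o=robot.get_obs();print(Rot.from_rotvec(o['eef_rot']).as_matrix().round(2).tolist())
for s in(1,-1):
    print(s,rel(W(-.16,0,.27),Rt(np.pi/4,s)),rel(W(-.16,0,.27),Rd(s)))
E
```

```text
[[0.38, -0.92, -0.0], [-0.92, -0.38, 0.0], [-0.0, 0.0, -1.0]]
1 (array([-387.5, -382.6,  -72.9]), array([-0.086,  1.15 , -2.777])) (array([-387.5, -382.6,  -72.9]), array([-1.000e-03,  1.000e-03, -1.424e+00]))
-1 (array([-387.5, -382.6,  -72.9]), array([0.784, 0.059, 0.138])) (array([-387.5, -382.6,  -72.9]), array([1.000e-03, 1.000e-03, 1.717e+00]))
```

Call:
send_rows(
  commands=[
    {"dz":-50,"fingers":0},
    {"dx":-40,"dy":-40,"dz":-73,"fingers":0},
    {"dx":-75,"dy":-75,"dz":-73,"fingers":0},
    {"dx":-110,"dy":-110,"dz":-73,"ax":0.1,"fingers":0},
    {"dx":-145,"dy":-145,"dz":-73,"ax":0.2,"az":0.02,"fingers":0},
    {"dx":-180,"dy":-180,"dz":-73,"ax":0.3,"ay":0.02,"az":0.04,"fingers":0},
    {"dx":-215,"dy":-215,"dz":-73,"ax":0.4,"ay":0.03,"az":0.06,"fingers":0},
    {"dx":-250,"dy":-250,"dz":-73,"ax":0.5,"ay":0.04,"az":0.08,"fingers":0},
    {"dx":-285,"dy":-285,"dz":-73,"ax":0.6,"ay":0.045,"az":0.1,"fingers":0},
    {"dx":-320,"dy":-318,"dz":-73,"ax":0.7,"ay":0.05,"az":0.12,"fingers":0},
    {"dx":-355,"dy":-350,"dz":-73,"ax":0.784,"ay":0.059,"az":0.138,"fingers":0},
    {"dx":-387,"dy":-382,"dz":-73,"ax":0.784,"ay":0.059,"az":0.138,"fingers":0},
  ],
)

```text
validation failed for argument at $.co...
```

Run:
```python
from h import *
print(rel(W(-.16,0,.27),Rt(np.pi/4,-1)),rel(W(-.064,0,.17),Rt(np.pi/4,-1)));o=robot.get_obs();print(o['joint_positions'].round(2),o['time'],((o['tcp_pos']-O)@PR).round(3))
```

```text
(array([-387.5, -382.6,  -72.9]), array([0.784, 0.059, 0.138])) (array([-373.3, -477.6,   27.1]), array([0.784, 0.059, 0.138]))
[-1.18  0.35  1.63 -0.    1.16 -0.  ] 0.1 [-0.482 -0.439  0.197]
```

Validation failed, possibly because each row needs every key. I'll send full rows.

Call:
send_rows(
  commands=[
    {"dx":0,"dy":0,"dz":-50,"ax":0,"ay":0,"az":0,"fingers":0},
    {"dx":-40,"dy":-40,"dz":-73,"ax":0,"ay":0,"az":0,"fingers":0},
    {"dx":-75,"dy":-75,"dz":-73,"ax":0,"ay":0,"az":0,"fingers":0},
    {"dx":-110,"dy":-110,"dz":-73,"ax":0.1,"ay":0,"az":0,"fingers":0},
    {"dx":-145,"dy":-145,"dz":-73,"ax":0.2,"ay":0,"az":0.02,"fingers":0},
    {"dx":-180,"dy":-180,"dz":-73,"ax":0.3,"ay":0.02,"az":0.04,"fingers":0},
    {"dx":-215,"dy":-215,"dz":-73,"ax":0.4,"ay":0.03,"az":0.06,"fingers":0},
    {"dx":-250,"dy":-250,"dz":-73,"ax":0.5,"ay":0.04,"az":0.08,"fingers":0},
    {"dx":-285,"dy":-285,"dz":-73,"ax":0.6,"ay":0.045,"az":0.1,"fingers":0},
    {"dx":-320,"dy":-318,"dz":-73,"ax":0.7,"ay":0.05,"az":0.12,"fingers":0},
    {"dx":-355,"dy":-350,"dz":-73,"ax":0.784,"ay":0.059,"az":0.138,"fingers":0},
    {"dx":-387,"dy":-382,"dz":-73,"ax":0.784,"ay":0.059,"az":0.138,"fingers":0},
  ],
)

```text
time: 1.3
tcp_pos: [0.439, -0.0785, 0.2675]
eef_rot: [-1.931, 1.51, -0.622]
contact_force: [0.5, -0.7, -0.7]
finger_gap: 0.001
```

Run:
```python
from h import *
print(rel(W(-.16,0,.27),Rt(np.pi/4,-1)),rel(W(-.064,0,.17),Rt(np.pi/4,-1)));o=robot.get_obs();print(o['joint_positions'].round(2),o['time'],((o['tcp_pos']-O)@PR).round(3))
```

```text
(array([-4.9, -6.5,  2.9]), array([ 0.001, -0.   , -0.004])) (array([ -4.9,  -3.9, 141.5]), array([ 0.001, -0.   , -0.004]))
[-0.68 -0.29  2.4   0.97  0.75  0.01] 1.3 [-0.167 -0.005  0.267]
```

Call:
send_rows(
  commands=[
    {"dx":-5,"dy":-4,"dz":40,"ax":0,"ay":0,"az":0,"fingers":0},
    {"dx":-5,"dy":-4,"dz":75,"ax":0,"ay":0,"az":0,"fingers":0},
    {"dx":-5,"dy":-4,"dz":110,"ax":0,"ay":0,"az":0,"fingers":0},
    {"dx":-5,"dy":-4,"dz":141,"ax":0,"ay":0,"az":0,"fingers":0},
    {"dx":-5,"dy":-4,"dz":141,"ax":0,"ay":0,"az":0,"fingers":0},
    {"dx":-5,"dy":-4,"dz":141,"ax":0,"ay":0,"az":0,"fingers":0},
  ],
)

```text
time: 1.9
tcp_pos: [0.5389, -0.0503, 0.1719]
eef_rot: [-1.936, 1.506, -0.621]
contact_force: [-0.3, -0.1, 0.5]
finger_gap: 0.003
```

Run:
```python
from h import *
o=robot.get_obs();print(o['joint_positions'].round(2),o['time'],((o['tcp_pos']-O)@PR).round(4),o['contact_force'])
a,d=snap('scene','s1');cv2.imwrite('pics/s1c.png',cv2.resize(a[120:280,170:350],None,fx=4,fy=3.7)[...,::-1])
z=np.array([1,0,-1])/2**.5;n=np.array([1,0,1])/2**.5;out=[]
for f in np.r_[0,0.1:1.21:.1]:
    t=np.pi-np.arctan2(120,200)-f;T=np.array([.15,0,.1])+.2332*np.array([np.cos(t),0,np.sin(t)])+.025*z-.018*n
    s,_=rel(W(*T));out.append((round(f,2),s.tolist()))
for q in out:print(q)
```

```text
[-0.39  0.07  2.39  1.56  0.44 -0.47] 1.9 [-0.063  -0.0019  0.1719] [-0.34242025 -0.05206283  0.45867392]
(np.float64(0.0), [-2.4, -24.6, 0.8])
(np.float64(0.1), [-2.3, -47.4, -3.7])
(np.float64(0.2), [-2.3, -70.6, -6.0])
(np.float64(0.3), [-2.2, -94.0, -5.9])
(np.float64(0.4), [-2.2, -117.1, -3.5])
(np.float64(0.5), [-2.2, -140.0, 1.2])
(np.float64(0.6), [-2.1, -162.2, 8.1])
(np.float64(0.7), [-2.1, -183.7, 17.3])
(np.float64(0.8), [-2.1, -204.1, 28.5])
(np.float64(0.9), [-2.0, -223.3, 41.7])
(np.float64(1.0), [-2.0, -241.1, 56.8])
(np.float64(1.1), [-2.0, -257.3, 73.6])
(np.float64(1.2), [-2.0, -271.7, 91.9])
```

View pics/s1c.png

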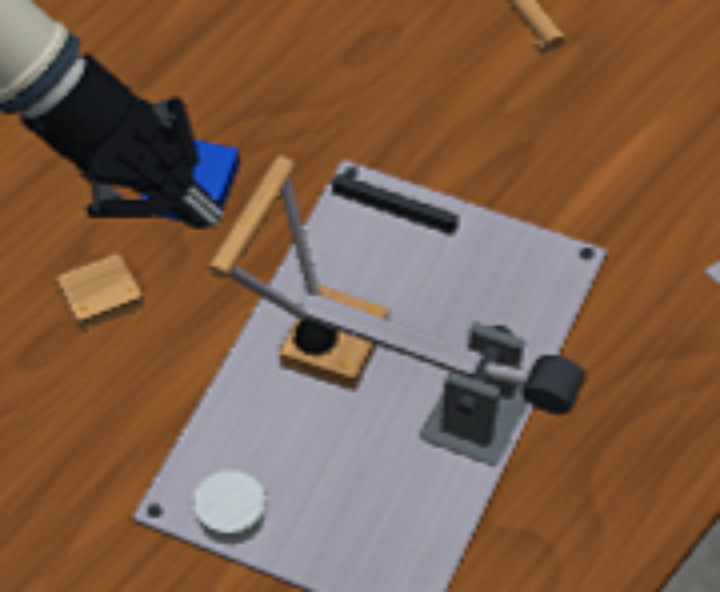

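Run:
```python
from h import *
f,cx,cy,R,t=cam('scene')
def pr(X): c=R@X+t;u,v=f*c[0]/c[2]+cx,f*c[1]/c[2]+cy;return ((u-170)*4,(v-120)*3.7)
o=robot.get_obs()
print('tcp',pr(o['tcp_pos']),'H',pr(W(-.05,0,.22)),pr(W(-.05,.06,.22)),pr(W(-.05,-.06,.22)),'handle bottom',pr(W(-.05,0,.211)))
z=np.load('s1.npz');Q=(cloud('scene',z['d'])-O)@PR
for c in[(213,222),(205,210),(253,215),(285,160),(220,265)]:
    u,v=int(170+c[0]/4),int(120+c[1]/3.7);print(c,Q[v-1:v+2,u-1:u+2].reshape(-1,3).round(3)[[1,4,7]].tolist())
```

```text
tcp (np.float64(241.21477282845137), np.float64(243.43647897133732)) H (np.float64(254.52196281419265), np.float64(217.28062185550502)) (np.float64(287.7830754113353), np.float64(162.71192577220106)) (np.float64(219.90707021406513), np.float64(274.0703503631089)) handle bottom (np.float64(255.06593179717686), np.float64(222.9975198749997))
(213, 222) [[-0.083, -0.008, 0.208], [-0.082, -0.011, 0.207], [-0.083, -0.01, 0.199]]
(205, 210) [[-0.092, -0.003, 0.219], [-0.092, -0.004, 0.215], [-0.09, -0.007, 0.214]]
(253, 215) [[-0.051, -0.001, 0.23], [-0.05, -0.003, 0.229], [-0.049, -0.006, 0.228]]
(285, 160) [[-0.127, 0.198, -0.001], [-0.052, 0.057, 0.228], [-0.051, 0.055, 0.226]]
(220, 265) [[-0.054, -0.051, 0.227], [-0.053, -0.053, 0.224], [-0.051, -0.057, 0.227]]
```

The handle in the depth data matches the frame. The fingertip is hidden under the bar, as planned. Now I'll push the arm along its arc.

Call:
send_rows(
  commands=[
    {"dx":-2,"dy":-14,"dz":1,"ax":0,"ay":0,"az":0,"fingers":0},
    {"dx":-2,"dy":-25,"dz":0,"ax":0,"ay":0,"az":0,"fingers":0},
    {"dx":-2,"dy":-36,"dz":-2,"ax":0,"ay":0,"az":0,"fingers":0},
    {"dx":-2,"dy":-47,"dz":-4,"ax":0,"ay":0,"az":0,"fingers":0},
    {"dx":-2,"dy":-59,"dz":-5,"ax":0,"ay":0,"az":0,"fingers":0},
    {"dx":-2,"dy":-71,"dz":-6,"ax":0,"ay":0,"az":0,"fingers":0},
    {"dx":-2,"dy":-82,"dz":-6,"ax":0,"ay":0,"az":0,"fingers":0},
    {"dx":-2,"dy":-94,"dz":-6,"ax":0,"ay":0,"az":0,"fingers":0},
    {"dx":-2,"dy":-106,"dz":-5,"ax":0,"ay":0,"az":0,"fingers":0},
    {"dx":-2,"dy":-117,"dz":-4,"ax":0,"ay":0,"az":0,"fingers":0},
  ],
)

```text
time: 2.95
tcp_pos: [0.6165, -0.03, 0.2621]
eef_rot: [-1.933, 1.504, -0.629]
contact_force: [-9.7, 2.1, 11.2]
finger_gap: 0.002
```

Run:
```python
from h import *
o=robot.get_obs();print(o['joint_positions'].round(2),o['time'],((o['tcp_pos']-O)@PR).round(4),o['contact_force'])
a,d=snap('scene','s2');cv2.imwrite('pics/s2c.png',cv2.resize(a[120:280,170:350],None,fx=4,fy=3.7)[...,::-1])
```

```text
[-0.26  0.    2.19  1.01  0.42  0.22] 2.95 [ 0.0172 -0.0013  0.2621] [-9.7155316   2.06074717 11.15321703]
```

View pics/s2c.png

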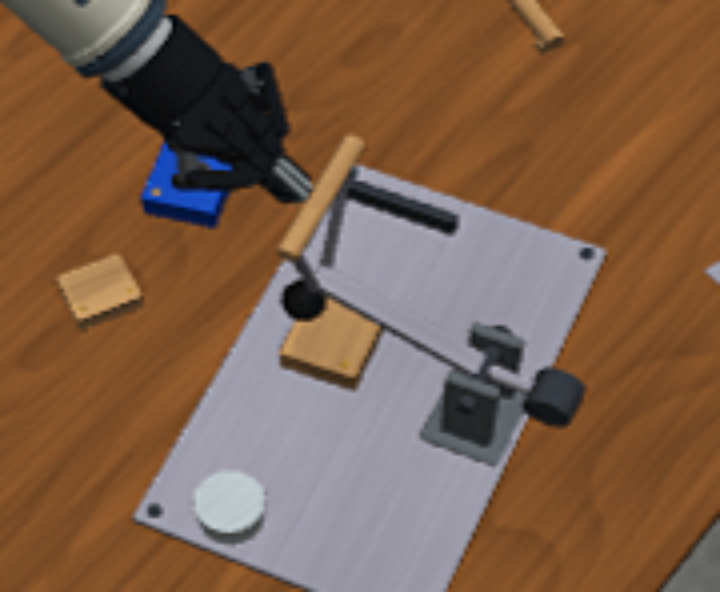

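The arm is about 0.4 rad up with the finger under the bar, and the block hasn't moved. The force is along the tool axis, so the bar is probably bearing on a finger step. I'll check where the handle is relative to the tool.

Run:
```python
from h import *
z=np.load('s2.npz');a=z['a'];Q=(cloud('scene',z['d'])-O)@PR;hsv=cv2.cvtColor(a,cv2.COLOR_RGB2HSV)
m=(Q[...,2]>.24)&(abs(Q[...,1])<.07)&(Q[...,0]>-.08)&(hsv[...,0]<22)&(hsv[...,1]>90)&(hsv[...,2]>110)
q=Q[m];print(m.sum(),np.median(q,0),q.max(0))
h=np.median(q,0)-[0.003,0,.008];o=robot.get_obs();tp=(o['tcp_pos']-O)@PR;r=h-tp
print('handle',h,'phi',np.pi-np.arctan2(.12,.2)-np.arctan2(h[2]-.1,h[0]-.15),np.hypot(h[2]-.1,h[0]-.15))
zt=np.array([1,0,-1])/2**.5;n=np.array([1,0,1])/2**.5;print('along z',r@zt,'n',r@n,o['moment'])
```

```text
195 [0.00767238 0.00057683 0.29288834] [0.01505423 0.0603144  0.29949674]
handle [0.00467238 0.00057683 0.28488834] phi 0.3642129657702471 0.23516762980913822
along z -0.025070930183603627 n 0.0052190398185696174 [0.37093813 0.16640446 0.39809396]
```

Call:
send_rows(
  commands=[
    {"dx":0,"dy":-3,"dz":-5,"ax":0,"ay":0,"az":0,"fingers":0},
    {"dx":0,"dy":-6,"dz":-10,"ax":0,"ay":0,"az":0,"fingers":0},
    {"dx":0,"dy":-6,"dz":-10,"ax":0,"ay":0,"az":0,"fingers":0},
  ],
)

```text
time: 3.3
tcp_pos: [0.6135, -0.0308, 0.2712]
eef_rot: [-1.934, 1.505, -0.627]
contact_force: [-0.1, 0.3, 0.8]
finger_gap: -0.001
```

```bash
cat > hd.py <<'E'
from h import *
a,d=robot.snapshot('scene');o=robot.get_obs();Q=(cloud('scene',d)-O)@PR;hsv=cv2.cvtColor(a,cv2.COLOR_RGB2HSV)
m=(Q[...,2]>.2)&(abs(Q[...,1])<.07)&(Q[...,0]>-.08)&(Q[...,0]<.35)&(hsv[...,0]<22)&(hsv[...,1]>90)&(hsv[...,2]>110)
q=Q[m];h=np.median(q,0)-[0.003,0,.008];tp=(o['tcp_pos']-O)@PR;r=h-tp
zt=np.array([1,0,-1])/2**.5;n=np.array([1,0,1])/2**.5
R=Rot.from_rotvec(o['eef_rot']).as_matrix()
print(o['time'],'tcp',tp.round(4),'handle',h.round(3),'phi',np.pi-np.arctan2(.12,.2)-np.arctan2(h[2]-.1,h[0]-.15),'rad',np.hypot(h[2]-.1,h[0]-.15),'z',r@zt,'n',r@n,'Ftool',(R.T@o['contact_force']).round(1),o['joint_positions'].round(2))
E
python3 hd.py
```

```text
3.35 tcp [ 0.0142 -0.0011  0.2706] handle [-0.043 -0.019  0.236] phi 0.07200016457898917 rad 0.23573102028614676 z -0.015564202682495153 n -0.06515587357161104 Ftool [-0.1 -0.1  0.1] [-0.27 -0.02  2.18  0.96  0.43  0.28]
```

Run:
```python
from h import *
a,d=snap('scene','s3');cv2.imwrite('pics/s3c.png',cv2.resize(a[120:280,170:350],None,fx=4,fy=3.7)[...,::-1])
```

```text
(no output)
```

View pics/s3c.png

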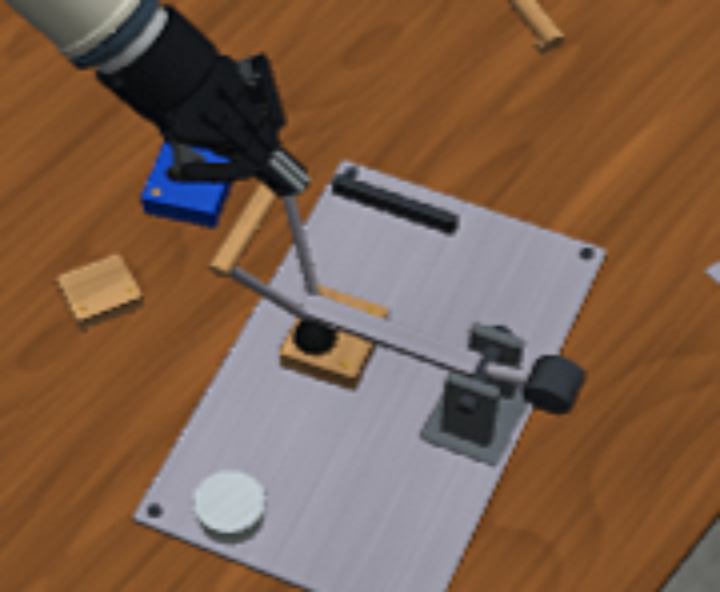

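The arm fell back, with the handle at its down place again, and the tip is now above it. So the bar was riding on the fingertip. I'll measure where the tip really is against the reported TCP.

Run:
```python
from h import *
f,cx,cy,R,t=cam('scene');o=robot.get_obs()
c=R@o['tcp_pos']+t;print('proj tcp crop',((f*c[0]/c[2]+cx-170)*4,(f*c[1]/c[2]+cy-120)*3.7))
RT=Rot.from_rotvec(o['eef_rot']).as_matrix()
z=np.load('s3.npz');P=cloud('scene',z['d']);T=(P-o['tcp_pos'])@RT
m=(abs(T[...,0])<.06)&(abs(T[...,1])<.05)&(T[...,2]>-.09)&(T[...,2]<.06)
q=T[m]*1000
for lo in range(-90,60,10):
    s=q[(q[:,2]>=lo)&(q[:,2]<lo+10)]
    if len(s):print(lo,len(s),s[:,:2].min(0).round(),s[:,:2].max(0).round())
print(YAW,PR@[1,0,0],RT.round(2).tolist())
```

```text
proj tcp crop (np.float64(328.95737929044685), np.float64(212.72375092217695))
-90 85 [-37. -16.] [39. 14.]
-80 34 [-29. -16.] [30. 10.]
-70 35 [-14. -17.] [17.  4.]
-60 37 [-13. -16.] [17.  3.]
-50 32 [-12. -15.] [16.  5.]
-40 9 [ -4. -12.] [ 9. -4.]
0.24729653258390485 [0.96957773 0.24478364 0.        ] [[0.24, -0.69, 0.69], [-0.97, -0.17, 0.17], [0.0, -0.71, -0.71]]
```

The physical tips end about 34 mm short of the reported TCP, which fits both the depth data and the earlier axial contact. I'll back out, go below the bar and reach deeper.

Run:
```python
from h import *
zt=np.array([1,0,-1])/2**.5;n=np.array([1,0,1])/2**.5;H=np.array([-.05,0,.22])
for k,l in((-.07,.02),(-.07,-.05),(.06,-.045)): print(rel(W(*(H+k*zt+l*n)),Rt(np.pi/4,-1)))
```

```text
(array([ -0.9,  60.8, -80. ]), array([ 0.001, -0.002,  0.001]))
(array([ -0.9, 130.8, -79.9]), array([ 0.001, -0.002,  0.001]))
(array([ -1.2, 125.7,  50.1]), array([ 0.001, -0.002,  0.001]))
```

Call:
send_rows(
  commands=[
    {"dx":0,"dy":0,"dz":-40,"ax":0,"ay":0,"az":0,"fingers":0},
    {"dx":0,"dy":0,"dz":-80,"ax":0,"ay":0,"az":0,"fingers":0},
    {"dx":-1,"dy":40,"dz":-80,"ax":0,"ay":0,"az":0,"fingers":0},
    {"dx":-1,"dy":80,"dz":-80,"ax":0,"ay":0,"az":0,"fingers":0},
    {"dx":-1,"dy":126,"dz":-80,"ax":0,"ay":0,"az":0,"fingers":0},
    {"dx":-1,"dy":126,"dz":-80,"ax":0,"ay":0,"az":0,"fingers":0},
    {"dx":-1,"dy":126,"dz":-40,"ax":0,"ay":0,"az":0,"fingers":0},
    {"dx":-1,"dy":126,"dz":0,"ax":0,"ay":0,"az":0,"fingers":0},
    {"dx":-1,"dy":126,"dz":30,"ax":0,"ay":0,"az":0,"fingers":0},
    {"dx":-1,"dy":126,"dz":50,"ax":0,"ay":0,"az":0,"fingers":0},
    {"dx":-1,"dy":126,"dz":50,"ax":0,"ay":0,"az":0,"fingers":0},
  ],
)

```text
time: 4.5
tcp_pos: [0.5623, -0.0416, 0.1434]
eef_rot: [-1.936, 1.507, -0.62]
contact_force: [-0.2, 0.0, 0.5]
finger_gap: -0.0
```

```bash
python3 hd.py
python3 - <<'E'
from h import *
z=np.array([1,0,-1])/2**.5;n=np.array([1,0,1])/2**.5
for f in np.r_[0,0.1:1.21:.1]:
    t=np.pi-np.arctan2(120,200)-f;T=np.array([.15,0,.1])+.2332*np.array([np.cos(t),0,np.sin(t)])+.06*z-.02*n
    print(round(f,2),rel(W(*T))[0].tolist())
E
```

```text
4.55 tcp [-0.0389  0.0008  0.1443] handle [-0.055 -0.001  0.219] phi -0.015141357341484252 rad 0.23666606991785982 z -0.06383013175243761 n 0.041359478410611626 Ftool [ 0.8 -0.5 -0.2] [-0.34  0.17  2.38  1.79  0.41 -0.69]
0.0 [0.8, -25.7, -1.4]
0.1 [0.8, -48.5, -6.0]
0.2 [0.8, -71.7, -8.3]
0.3 [0.9, -95.0, -8.3]
0.4 [0.9, -118.2, -5.9]
0.5 [0.9, -141.1, -1.2]
0.6 [0.9, -163.3, 5.7]
0.7 [0.9, -184.8, 14.8]
0.8 [0.9, -205.2, 26.0]
0.9 [1.0, -224.4, 39.2]
1.0 [1.0, -242.2, 54.3]
1.1 [1.0, -258.4, 71.0]
1.2 [1.0, -272.9, 89.3]
```

Call:
send_rows(
  commands=[
    {"dx":1,"dy":-14,"dz":-1,"ax":0,"ay":0,"az":0,"fingers":0},
    {"dx":1,"dy":-25,"dz":-2,"ax":0,"ay":0,"az":0,"fingers":0},
    {"dx":1,"dy":-37,"dz":-4,"ax":0,"ay":0,"az":0,"fingers":0},
    {"dx":1,"dy":-48,"dz":-6,"ax":0,"ay":0,"az":0,"fingers":0},
    {"dx":1,"dy":-60,"dz":-7,"ax":0,"ay":0,"az":0,"fingers":0},
    {"dx":1,"dy":-72,"dz":-8,"ax":0,"ay":0,"az":0,"fingers":0},
    {"dx":1,"dy":-83,"dz":-8,"ax":0,"ay":0,"az":0,"fingers":0},
    {"dx":1,"dy":-95,"dz":-8,"ax":0,"ay":0,"az":0,"fingers":0},
    {"dx":1,"dy":-107,"dz":-7,"ax":0,"ay":0,"az":0,"fingers":0},
    {"dx":1,"dy":-118,"dz":-6,"ax":0,"ay":0,"az":0,"fingers":0},
  ],
)

```text
time: 5.55
tcp_pos: [0.6383, -0.0245, 0.2347]
eef_rot: [-1.934, 1.506, -0.627]
contact_force: [-0.3, 0.2, -1.4]
finger_gap: 0.002
```

```bash
python3 hd.py
python3 - <<'E'
from h import *
z=np.array([1,0,-1])/2**.5;n=np.array([1,0,1])/2**.5
for f in np.r_[0.4:1.31:.1]:
    t=np.pi-np.arctan2(120,200)-f;T=np.array([.15,0,.1])+.2332*np.array([np.cos(t),0,np.sin(t)])+.06*z-.02*n
    print(round(f,2),rel(W(*T))[0].tolist())
E
```

```text
5.6 tcp [ 0.0413 -0.0017  0.2363] handle [ 0.011 -0.     0.289] phi 0.3978740436555932 rad 0.23475634674702586 z -0.058764973117555526 n 0.016206770877775712 Ftool [-0.7 -2.5 -0.9] [-0.23  0.08  2.18  1.14  0.36  0.1 ]
0.4 [-1.7, 3.5, 2.8]
0.5 [-1.7, -19.3, 7.6]
0.6 [-1.7, -41.5, 14.7]
0.7 [-1.7, -62.9, 23.9]
0.8 [-1.7, -83.3, 35.2]
0.9 [-1.7, -102.4, 48.5]
1.0 [-1.7, -120.2, 63.6]
1.1 [-1.8, -136.3, 80.5]
1.2 [-1.8, -150.6, 98.8]
1.3 [-1.8, -163.1, 118.5]
```

Call:
send_rows(
  commands=[
    {"dx":-2,"dy":-8,"dz":5,"ax":0,"ay":0,"az":0,"fingers":0},
    {"dx":-2,"dy":-19,"dz":7,"ax":0,"ay":0,"az":0,"fingers":0},
    {"dx":-2,"dy":-30,"dz":11,"ax":0,"ay":0,"az":0,"fingers":0},
    {"dx":-2,"dy":-41,"dz":14,"ax":0,"ay":0,"az":0,"fingers":0},
    {"dx":-2,"dy":-52,"dz":19,"ax":0,"ay":0,"az":0,"fingers":0},
    {"dx":-2,"dy":-63,"dz":24,"ax":0,"ay":0,"az":0,"fingers":0},
    {"dx":-2,"dy":-73,"dz":29,"ax":0,"ay":0,"az":0,"fingers":0},
    {"dx":-2,"dy":-83,"dz":35,"ax":0,"ay":0,"az":0,"fingers":0},
    {"dx":-2,"dy":-93,"dz":42,"ax":0,"ay":0,"az":0,"fingers":0},
    {"dx":-2,"dy":-102,"dz":48,"ax":0,"ay":0,"az":0,"fingers":0},
    {"dx":-2,"dy":-111,"dz":56,"ax":0,"ay":0,"az":0,"fingers":0},
    {"dx":-2,"dy":-120,"dz":63,"ax":0,"ay":0,"az":0,"fingers":0},
  ],
)

```text
time: 6.8
tcp_pos: [0.7637, 0.0094, 0.2737]
eef_rot: [-1.934, 1.506, -0.626]
contact_force: [0.7, 1.0, -0.4]
finger_gap: -0.002
```

```bash
python3 hd.py
```

```text
6.85 tcp [0.1713 0.0008 0.2743] handle [0.149 0.003 0.331] phi 1.0271464633078131 rad 0.23113554176897438 z -0.055780716198477014 n 0.02461202517748221 Ftool [ 0.1 -2.   0.4] [-0.11  0.21  1.91  0.77  0.36  0.58]
```

Call:
send_rows(
  commands=[
    {"dx":0,"dy":-8,"dz":8,"ax":0,"ay":0,"az":0,"fingers":0},
    {"dx":0,"dy":-17,"dz":17,"ax":0,"ay":0,"az":0,"fingers":0},
    {"dx":0,"dy":-24,"dz":26,"ax":0,"ay":0,"az":0,"fingers":0},
    {"dx":0,"dy":-31,"dz":35,"ax":0,"ay":0,"az":0,"fingers":0},
    {"dx":0,"dy":-31,"dz":35,"ax":0,"ay":0,"az":0,"fingers":0},
  ],
)

```text
time: 7.35
tcp_pos: [0.8099, 0.0217, 0.2696]
eef_rot: [-1.935, 1.505, -0.624]
contact_force: [0.4, 0.2, 0.0]
finger_gap: -0.004
```

```bash
python3 hd.py
```

```text
7.4 tcp [0.2166 0.0017 0.2695] handle [0.279 0.003 0.288] phi 1.6304991534176538 rad 0.2277405116026677 z 0.030763422979689623 n 0.056889425841228844 Ftool [-0.3 -0.2  0.4] [-0.08  0.28  1.83  0.71  0.36  0.66]
```

The arm is raised (φ ≈ 1.63) with no contact force. I'll retract and reorient for the block.

Call:
send_rows(
  commands=[
    {"dx":0,"dy":0,"dz":-40,"ax":0,"ay":0,"az":0,"fingers":0},
    {"dx":0,"dy":0,"dz":-80,"ax":0,"ay":0,"az":0,"fingers":0},
    {"dx":0,"dy":0,"dz":-120,"ax":0,"ay":0,"az":0,"fingers":0},
    {"dx":0,"dy":20,"dz":-150,"ax":0,"ay":0,"az":0,"fingers":0},
    {"dx":0,"dy":50,"dz":-180,"ax":0,"ay":0,"az":0,"fingers":0},
    {"dx":0,"dy":80,"dz":-210,"ax":0,"ay":0,"az":0,"fingers":0},
    {"dx":0,"dy":110,"dz":-230,"ax":0,"ay":0,"az":0,"fingers":0},
    {"dx":0,"dy":110,"dz":-230,"ax":0,"ay":0,"az":0,"fingers":0},
  ],
)

```text
time: 8.2
tcp_pos: [0.5717, -0.0377, 0.3539]
eef_rot: [-1.935, 1.507, -0.623]
contact_force: [-0.5, -0.2, 0.2]
finger_gap: 0.002
```

```bash
python3 hd.py
python3 - <<'E'
from h import *
for s in(1,-1):print(s,rel(W(0.0,-.08,.25),Rd(s)))
print(rel(W(0.0,-.08,.25),Rt(0,-1)))
a,d=snap('scene','s4');cv2.imwrite('pics/s4.png',cv2.resize(a[120:280,170:350],None,fx=4,fy=3.7)[...,::-1])
E
```

```text
8.25 tcp [-0.0261  0.0015  0.3551] handle [0.279 0.    0.288] phi 1.632178976100835 rad 0.22765916763909136 z 0.2633628166930506 n 0.16792807316949032 Ftool [-0.3 -0.9 -0.6] [-0.32 -0.19  2.13  0.7   0.63  0.55]
1 (array([81.2, 55.8, 93. ]), array([-0.611, -0.615, -1.483]))
-1 (array([81.2, 55.8, 93. ]), array([-0.615,  0.611,  1.482]))
(array([81.2, 55.8, 93. ]), array([-0.784, -0.002, -0.001]))
```

View pics/s4.png

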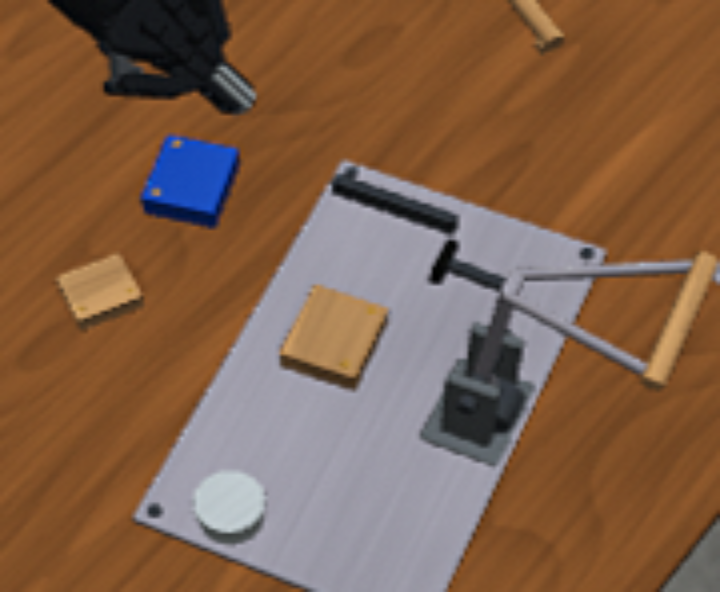

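Run:
```python
from h import *
print(rel(W(-.03,-.08,.33),Rd(1)))
z=np.load('s4.npz');a,d=z['a'],z['d'];Q=(cloud('scene',d)-O)@PR;hsv=cv2.cvtColor(a,cv2.COLOR_RGB2HSV);Z=Q[...,2]
m=((abs(Q[...,0])<.08)&(abs(Q[...,1])<.1)&(Z>.02)&(Z<.06)&(hsv[...,1]>90)).astype(np.uint8)
c=max(cv2.findContours(m,0,2)[0],key=cv2.contourArea)
m2=((abs(Q[...,0])<.08)&(abs(Q[...,1])<.1)&(Z>.036)&(Z<.06)&(hsv[...,1]>90))
v,u=np.nonzero(m2);pts=(np.array([plane('scene',i,j,.042) for i,j in zip(u,v)])-O)@PR
r=cv2.minAreaRect(pts[:,:2].astype(np.float32));print(r,cv2.boxPoints(r).round(3).tolist(),np.median(Q[m2],0).round(3))
k=(abs(Q[...,1])<.03)&(Z>.2)&(Q[...,0]>.03)&(Q[...,0]<.16)&(hsv[...,2]<60);q=Q[k];print('pad',k.sum(),q.min(0),q.max(0))
```

```text
(array([81.1, 22. , 14.7]), array([-0.612, -0.616, -1.483]))
((0.00835508294403553, 0.013532401993870735), (0.06932792067527771, 0.08199974149465561), 1.7490912675857544) [[-0.02800000086426735, 0.05299999937415123], [-0.02500000037252903, -0.028999999165534973], [0.04399999976158142, -0.026000000536441803], [0.041999999433755875, 0.0560000017285347]] [0.009 0.013 0.041]
pad 81 [ 0.10161877 -0.01872425  0.20453756] [0.15962054 0.01323051 0.27554256]
```

Call:
send_rows(
  commands=[
    {"dx":7,"dy":2,"dz":1,"ax":-0.051,"ay":-0.051,"az":-0.124,"fingers":30},
    {"dx":14,"dy":4,"dz":2,"ax":-0.102,"ay":-0.103,"az":-0.247,"fingers":30},
    {"dx":20,"dy":6,"dz":4,"ax":-0.153,"ay":-0.154,"az":-0.371,"fingers":30},
    {"dx":27,"dy":7,"dz":5,"ax":-0.204,"ay":-0.205,"az":-0.494,"fingers":30},
    {"dx":34,"dy":9,"dz":6,"ax":-0.255,"ay":-0.257,"az":-0.618,"fingers":30},
    {"dx":41,"dy":11,"dz":7,"ax":-0.306,"ay":-0.308,"az":-0.742,"fingers":30},
    {"dx":47,"dy":13,"dz":9,"ax":-0.357,"ay":-0.359,"az":-0.865,"fingers":30},
    {"dx":54,"dy":15,"dz":10,"ax":-0.408,"ay":-0.411,"az":-0.989,"fingers":30},
    {"dx":61,"dy":17,"dz":11,"ax":-0.459,"ay":-0.462,"az":-1.112,"fingers":30},
    {"dx":68,"dy":18,"dz":12,"ax":-0.51,"ay":-0.513,"az":-1.236,"fingers":30},
    {"dx":74,"dy":20,"dz":13,"ax":-0.561,"ay":-0.565,"az":-1.36,"fingers":30},
    {"dx":81,"dy":22,"dz":15,"ax":-0.612,"ay":-0.616,"az":-1.483,"fingers":30},
  ],
)

```text
time: 9.5
tcp_pos: [0.5925, -0.1173, 0.329]
eef_rot: [3.114, 0.399, -0.004]
contact_force: [-0.3, 1.1, 0.1]
finger_gap: 0.349
```

Run:
```python
from h import *
o=robot.get_obs();print(o['joint_positions'].round(2),((o['tcp_pos']-O)@PR).round(3),o['finger_gap'])
for h in(.2,.12,.03):print(h,rel(W(.006,-.07,h),Rd(1)))
```

```text
[-0.2   0.23  1.52 -0.    1.4  -0.45] [-0.027 -0.08   0.329] 0.3488804949479192
0.2 (array([ 33.8, -10. , 128.9]), array([0.002, 0.003, 0.007]))
0.12 (array([ 34.1, -10.2, 208.9]), array([0.002, 0.003, 0.007]))
0.03 (array([ 34.3, -10.3, 298.9]), array([0.002, 0.003, 0.007]))
```

Call:
send_rows(
  commands=[
    {"dx":10,"dy":0,"dz":40,"ax":0,"ay":0,"az":0,"fingers":30},
    {"dx":20,"dy":0,"dz":80,"ax":0,"ay":0,"az":0,"fingers":30},
    {"dx":34,"dy":0,"dz":120,"ax":0,"ay":0,"az":0.007,"fingers":30},
    {"dx":34,"dy":0,"dz":160,"ax":0,"ay":0,"az":0.007,"fingers":30},
    {"dx":34,"dy":0,"dz":200,"ax":0,"ay":0,"az":0.007,"fingers":30},
    {"dx":34,"dy":0,"dz":229,"ax":0,"ay":0,"az":0.007,"fingers":30},
    {"dx":34,"dy":0,"dz":229,"ax":0,"ay":0,"az":0.007,"fingers":30},
  ],
)

```text
time: 10.2
tcp_pos: [0.6212, -0.1078, 0.0953]
eef_rot: [-3.116, -0.381, 0.013]
contact_force: [0.0, 0.3, -0.2]
finger_gap: 0.349
```

```bash
cat > tip.py <<'E'
from h import *
import sys
o=robot.get_obs();tp=(o['tcp_pos']-O)@PR;print(o['time'],tp.round(4),o['contact_force'].round(1),o['joint_positions'].round(2))
a,d=snap('scene',sys.argv[1]);cv2.imwrite(f'pics/{sys.argv[1]}c.png',cv2.resize(a[120:280,170:350],None,fx=4,fy=3.7)[...,::-1])
RT=Rot.from_rotvec(o['eef_rot']).as_matrix();T=(cloud('scene',d)-o['tcp_pos'])@RT;hsv=cv2.cvtColor(a,cv2.COLOR_RGB2HSV)
m=(abs(T[...,0])<.06)&(abs(T[...,1])<.05)&(T[...,2]>-.1)&(T[...,2]<.05)&(hsv[...,1]<60);q=T[m]*1000
for lo in range(-100,50,10):
    s=q[(q[:,2]>=lo)&(q[:,2]<lo+10)]
    if len(s):print(lo,len(s),s[:,:2].min(0).round(),s[:,:2].max(0).round())
Q=(cloud('scene',d)-O)@PR;m2=(abs(Q[...,0])<.09)&(Q[...,1]>-.1)&(Q[...,1]<.165)&(Q[...,2]>.036)&(Q[...,2]<.05)&(hsv[...,1]>90)
v,u=np.nonzero(m2);pts=(np.array([plane('scene',i,j,.042) for i,j in zip(u,v)])-O)@PR
r=cv2.minAreaRect(pts[:,:2].astype(np.float32));print('block',r,cv2.boxPoints(r).round(3).tolist())
E
python3 tip.py s5
```

```text
10.2 [ 0.0028 -0.0778  0.0953] [ 0.   0.3 -0.2] [-0.17  0.47  1.7  -0.    0.98 -0.42]
-100 14 [-45.  -1.] [44. 16.]
-90 24 [-42.  -7.] [47. 16.]
-80 13 [-20.  -2.] [31. 15.]
-70 15 [-28.  -9.] [30. 13.]
-60 12 [-28.  -2.] [29. 15.]
-50 14 [-24.  -8.] [29. 14.]
-40 7 [-26.  -7.] [22. 12.]
block ((0.016746964305639267, 0.015384558588266373), (0.05378980189561844, 0.08376368135213852), 7.497174263000488) [[-0.014999999664723873, 0.05299999937415123], [-0.004000000189989805, -0.029999999329447746], [0.04899999871850014, -0.023000000044703484], [0.03799999877810478, 0.05999999865889549]]
```

View pics/s5c.png

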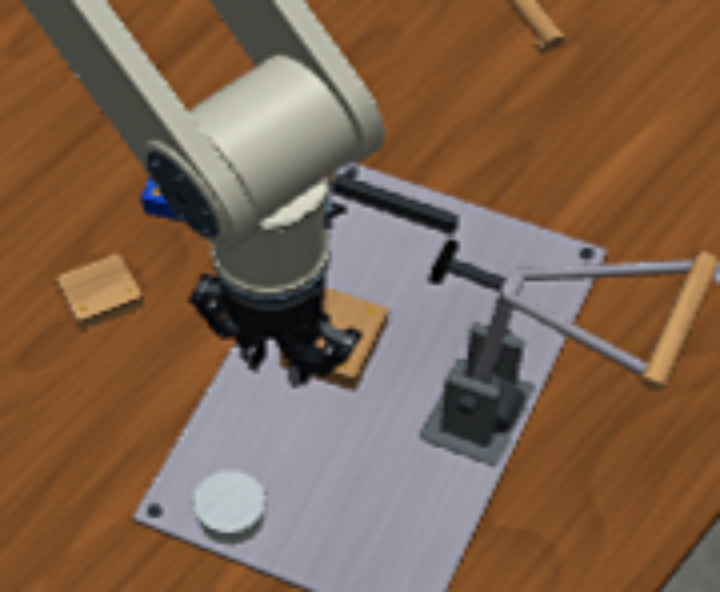

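Call:
send_rows(
  commands=[
    {"dx":0,"dy":0,"dz":25,"ax":0,"ay":0,"az":0,"fingers":30},
    {"dx":0,"dy":0,"dz":50,"ax":0,"ay":0,"az":0,"fingers":30},
    {"dx":0,"dy":0,"dz":75,"ax":0,"ay":0,"az":0,"fingers":30},
    {"dx":0,"dy":0,"dz":90,"ax":0,"ay":0,"az":0,"fingers":30},
    {"dx":0,"dy":0,"dz":98,"ax":0,"ay":0,"az":0,"fingers":30},
    {"dx":0,"dy":0,"dz":98,"ax":0,"ay":0,"az":0,"fingers":30},
  ],
)

```text
time: 10.85
tcp_pos: [0.6236, -0.1088, 0.0024]
eef_rot: [-3.118, -0.38, 0.002]
contact_force: [0.3, -0.3, 0.1]
finger_gap: 0.35
```

```bash
python3 tip.py s6;python3 - <<'E'
from h import *
for y in (-.045,.03,.072):print(y,rel(W(.005,y,0),Rd(1)))
E
```

```text
10.85 [ 0.0049 -0.0794  0.0024] [ 0.3 -0.3  0.1] [-0.17  0.6   1.74 -0.    0.8  -0.42]
-100 19 [-46.  -1.] [51. 16.]
-90 37 [-48.  -7.] [51. 16.]
-80 8 [-32.   9.] [32. 16.]
-70 11 [-20.  -4.] [19. 14.]
-60 13 [-26.  -2.] [29. 15.]
-50 10 [-28.  -7.] [29. 13.]
-40 6 [-25.  -2.] [21. 12.]
-20 195 [-60. -45.] [59. 50.]
-10 484 [-60. -50.] [60. 50.]
0 1 [ 6. -2.] [ 6. -2.]
block ((0.026391703635454178, 0.018920743837952614), (0.04590245336294174, 0.08466111123561859), 20.04436492919922) [[-0.009999999776482582, 0.050999999046325684], [0.01899999938905239, -0.028999999165534973], [0.06199999898672104, -0.013000000268220901], [0.032999999821186066, 0.06700000166893005]]
-0.045 (array([ -0.4, -34.6,   3. ]), array([ 0.   ,  0.   , -0.005]))
0.03 (array([  -0.8, -109.6,    3. ]), array([ 0.   ,  0.   , -0.005]))
0.072 (array([  -1. , -151.6,    3. ]), array([ 0.   ,  0.   , -0.005]))
```

View pics/s6c.png

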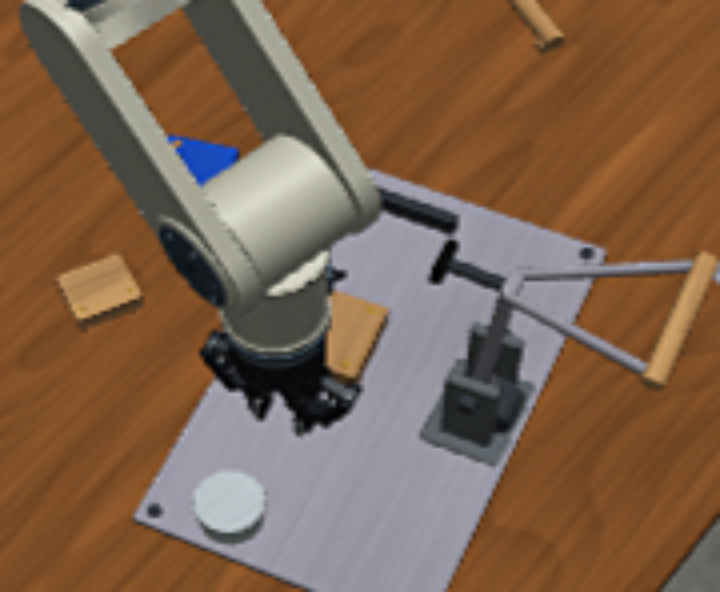

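Call:
send_rows(
  commands=[
    {"dx":-4,"dy":0,"dz":7,"ax":0,"ay":0,"az":-0.005,"fingers":30},
    {"dx":-8,"dy":0,"dz":14,"ax":0,"ay":0,"az":-0.005,"fingers":30},
    {"dx":-8,"dy":-10,"dz":16,"ax":0,"ay":0,"az":-0.005,"fingers":30},
    {"dx":-8,"dy":-22,"dz":16,"ax":0,"ay":0,"az":-0.005,"fingers":30},
    {"dx":-8,"dy":-34,"dz":16,"ax":0,"ay":0,"az":-0.005,"fingers":30},
    {"dx":-8,"dy":-42,"dz":16,"ax":0,"ay":0,"az":-0.005,"fingers":30},
    {"dx":-8,"dy":-50,"dz":16,"ax":0,"ay":0,"az":-0.005,"fingers":30},
    {"dx":-8,"dy":-58,"dz":16,"ax":0,"ay":0,"az":-0.005,"fingers":30},
    {"dx":-8,"dy":-58,"dz":16,"ax":0,"ay":0,"az":-0.005,"fingers":30},
  ],
)

```text
time: 11.8
tcp_pos: [0.6013, -0.0534, -0.0136]
eef_rot: [-3.117, -0.389, 0.002]
contact_force: [-0.1, 0.9, 1.5]
finger_gap: 0.351
```

```bash
python3 tip.py s7|sed -n '1p;$p'; python3 hd.py
```

```text
11.8 [-0.0032 -0.0202 -0.0136] [-0.1  0.9  1.5] [-0.09  0.59  1.82  0.    0.74 -0.34]
block ((0.016162525862455368, 0.020747438073158264), (0.09864796698093414, 0.04812762513756752), 75.10692596435547) [[-0.019999999552965164, -0.020999999716877937], [0.027000000700354576, -0.032999999821186066], [0.052000001072883606, 0.06199999898672104], [0.006000000052154064, 0.07500000298023224]]
11.9 tcp [-0.0031 -0.0211 -0.0136] handle [0.278 0.002 0.288] phi 1.6267017398093109 rad 0.22773314175502282 z -0.014881443770395814 n 0.4123049370292657 Ftool [-0.4 -1.3  0.2] [-0.09  0.59  1.82 -0.    0.74 -0.34]
```

Call:
send_rows(
  commands=[
    {"dx":0,"dy":-9,"dz":0,"ax":0,"ay":0,"az":0,"fingers":30},
    {"dx":0,"dy":-18,"dz":0,"ax":0,"ay":0,"az":0,"fingers":30},
    {"dx":0,"dy":-27,"dz":0,"ax":0,"ay":0,"az":0,"fingers":30},
    {"dx":0,"dy":-36,"dz":0,"ax":0,"ay":0,"az":0,"fingers":30},
    {"dx":0,"dy":-45,"dz":0,"ax":0,"ay":0,"az":0,"fingers":30},
    {"dx":0,"dy":-54,"dz":0,"ax":0,"ay":0,"az":0,"fingers":30},
    {"dx":0,"dy":-62,"dz":0,"ax":0,"ay":0,"az":0,"fingers":30},
    {"dx":0,"dy":-70,"dz":0,"ax":0,"ay":0,"az":0,"fingers":30},
    {"dx":0,"dy":-76,"dz":0,"ax":0,"ay":0,"az":0,"fingers":30},
    {"dx":0,"dy":-76,"dz":0,"ax":0,"ay":0,"az":0,"fingers":30},
  ],
)

```text
time: 12.9
tcp_pos: [0.5824, 0.0201, -0.0138]
eef_rot: [-3.117, -0.388, 0.003]
contact_force: [-0.1, 0.5, -0.6]
finger_gap: 0.356
```

```bash
python3 tip.py s8|sed -n '1p;$p'; python3 hd.py
```

```text
12.9 [-0.0036  0.0557 -0.0138] [-0.1  0.5 -0.6] [ 0.03  0.56  1.86  0.    0.72 -0.22]
block ((0.018047401681542397, 0.09451506286859512), (0.098031185567379, 0.062388695776462555), 79.74173736572266) [[-0.020999999716877937, 0.052000001072883606], [0.03999999910593033, 0.04100000113248825], [0.05700000002980232, 0.13699999451637268], [-0.004000000189989805, 0.14800000190734863]]
13.0 tcp [-0.0036  0.055  -0.0139] handle [0.279 0.003 0.288] phi 1.6297934211283003 rad 0.22778703973531272 z -0.014062117269167698 n 0.41301565369502496 Ftool [-0.1 -0.6  0.6] [ 0.03  0.56  1.86  0.    0.72 -0.22]
```

View pics/s8c.png

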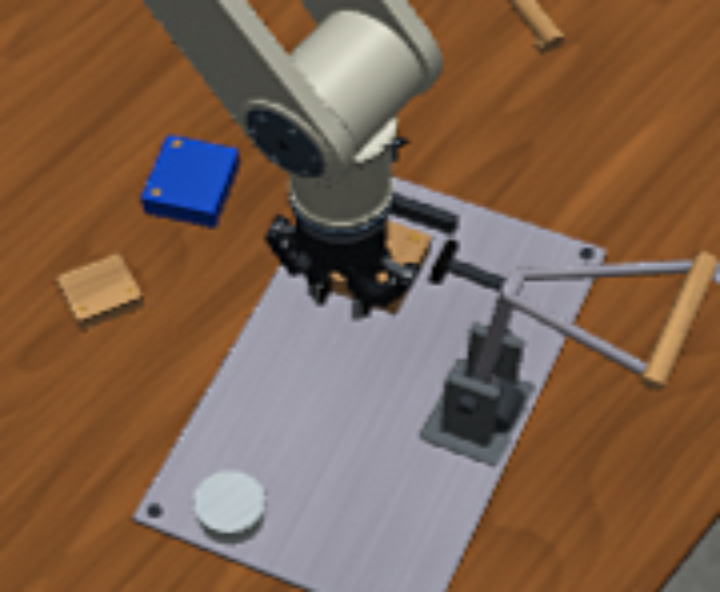

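The block moves with the fingers, about 17 mm short of the rail. I'll finish slowly.

Call:
send_rows(
  commands=[
    {"dx":0,"dy":-4,"dz":0,"ax":0,"ay":0,"az":0,"fingers":30},
    {"dx":0,"dy":-8,"dz":0,"ax":0,"ay":0,"az":0,"fingers":30},
    {"dx":0,"dy":-11,"dz":0,"ax":0,"ay":0,"az":0,"fingers":30},
    {"dx":0,"dy":-14,"dz":0,"ax":0,"ay":0,"az":0,"fingers":30},
    {"dx":0,"dy":-14,"dz":0,"ax":0,"ay":0,"az":0,"fingers":30},
  ],
)

```text
time: 13.5
tcp_pos: [0.5793, 0.0332, -0.0137]
eef_rot: [-3.117, -0.388, 0.002]
contact_force: [0.6, 0.5, -0.4]
finger_gap: 0.35
```

Call:
send_rows(
  commands=[
    {"dx":0,"dy":-1,"dz":0,"ax":0,"ay":0,"az":0,"fingers":30},
    {"dx":0,"dy":-2,"dz":0,"ax":0,"ay":0,"az":0,"fingers":30},
    {"dx":0,"dy":-2,"dz":0,"ax":0,"ay":0,"az":0,"fingers":30},
  ],
)

```text
time: 13.8
tcp_pos: [0.579, 0.0348, -0.0137]
eef_rot: [-3.117, -0.387, 0.002]
contact_force: [-0.4, -0.2, 0.7]
finger_gap: 0.355
```

Call:
send_rows(
  commands=[
    {"dx":0,"dy":-1,"dz":0,"ax":0,"ay":0,"az":0,"fingers":30},
    {"dx":0,"dy":-2,"dz":0,"ax":0,"ay":0,"az":0,"fingers":30},
    {"dx":0,"dy":-2,"dz":0,"ax":0,"ay":0,"az":0,"fingers":30},
  ],
)

```text
time: 14.1
tcp_pos: [0.5785, 0.0367, -0.0137]
eef_rot: [-3.117, -0.387, 0.002]
contact_force: [1.4, -1.3, 0.2]
finger_gap: 0.352
```

Call:
send_rows(
  commands=[
    {"dx":0,"dy":-1,"dz":0,"ax":0,"ay":0,"az":0,"fingers":30},
    {"dx":0,"dy":-2,"dz":0,"ax":0,"ay":0,"az":0,"fingers":30},
    {"dx":0,"dy":-2,"dz":0,"ax":0,"ay":0,"az":0,"fingers":30},
  ],
)

```text
time: 14.4
tcp_pos: [0.578, 0.0387, -0.0136]
eef_rot: [-3.117, -0.387, 0.002]
contact_force: [0.5, -0.8, -0.0]
finger_gap: 0.348
```

Call:
send_rows(
  commands=[
    {"dx":0,"dy":-1,"dz":0,"ax":0,"ay":0,"az":0,"fingers":30},
    {"dx":0,"dy":-1,"dz":0,"ax":0,"ay":0,"az":0,"fingers":30},
  ],
)

```text
time: 14.6
tcp_pos: [0.5778, 0.0397, -0.0137]
eef_rot: [-3.117, -0.387, 0.002]
contact_force: [-0.0, -0.3, -0.6]
finger_gap: 0.349
```

```bash
python3 tip.py s9|sed -n '1p;$p'
```

```text
14.6 [-0.0033  0.0758 -0.0137] [-0.  -0.3 -0.6] [ 0.07  0.56  1.87  0.    0.71 -0.18]
block ((0.011677545495331287, 0.1126309260725975), (0.11270146816968918, 0.04386071860790253), 69.03852844238281) [[-0.028999999165534973, 0.06800000369548798], [0.012000000104308128, 0.052000001072883606], [0.052000001072883606, 0.15700000524520874], [0.010999999940395355, 0.17299999296665192]]
```

Call:
send_rows(
  commands=[
    {"dx":0,"dy":-1,"dz":0,"ax":0,"ay":0,"az":0,"fingers":30},
    {"dx":0,"dy":-2,"dz":0,"ax":0,"ay":0,"az":0,"fingers":30},
  ],
)

```text
time: 14.85
tcp_pos: [0.5773, 0.0415, -0.0137]
eef_rot: [-3.118, -0.387, 0.002]
contact_force: [0.5, -1.6, 0.3]
finger_gap: 0.349
```

Call:
send_rows(
  commands=[
    {"dx":0,"dy":-1,"dz":0,"ax":0,"ay":0,"az":0,"fingers":30},
    {"dx":0,"dy":-1,"dz":0,"ax":0,"ay":0,"az":0,"fingers":30},
  ],
)

```text
time: 15.05
tcp_pos: [0.5771, 0.0424, -0.0137]
eef_rot: [3.118, 0.388, -0.002]
contact_force: [1.1, -1.9, -0.3]
finger_gap: 0.35
```

Call:
send_rows(
  commands=[
    {"dx":0,"dy":-1,"dz":0,"ax":0,"ay":0,"az":0,"fingers":30},
    {"dx":0,"dy":-1,"dz":0,"ax":0,"ay":0,"az":0,"fingers":30},
  ],
)

```text
time: 15.25
tcp_pos: [0.5773, 0.0425, -0.0136]
eef_rot: [3.116, 0.389, -0.001]
contact_force: [2.0, -8.4, 0.2]
finger_gap: 0.352
```

It's now firmly against the rail (8.4 N). I'll back off, lift away and look.

Call:
send_rows(
  commands=[
    {"dx":0,"dy":5,"dz":0,"ax":0,"ay":0,"az":0,"fingers":30},
    {"dx":0,"dy":20,"dz":0,"ax":0,"ay":0,"az":0,"fingers":30},
    {"dx":-5,"dy":40,"dz":0,"ax":0,"ay":0,"az":0,"fingers":30},
    {"dx":-15,"dy":60,"dz":-20,"ax":0,"ay":0,"az":0,"fingers":30},
    {"dx":-30,"dy":70,"dz":-60,"ax":0,"ay":0,"az":0,"fingers":30},
    {"dx":-50,"dy":75,"dz":-100,"ax":0,"ay":0,"az":0,"fingers":30},
    {"dx":-80,"dy":80,"dz":-140,"ax":0,"ay":0,"az":0,"fingers":30},
    {"dx":-110,"dy":90,"dz":-180,"ax":0,"ay":0,"az":0,"fingers":30},
    {"dx":-140,"dy":110,"dz":-210,"ax":0,"ay":0,"az":0,"fingers":30},
    {"dx":-150,"dy":140,"dz":-220,"ax":0,"ay":0,"az":0,"fingers":30},
    {"dx":-150,"dy":170,"dz":-220,"ax":0,"ay":0,"az":0,"fingers":30},
    {"dx":-150,"dy":200,"dz":-220,"ax":0,"ay":0,"az":0,"fingers":30},
  ],
)

```text
time: 16.45
tcp_pos: [0.4805, -0.1891, 0.2075]
eef_rot: [3.117, 0.387, 0.001]
contact_force: [0.7, 0.7, 0.0]
finger_gap: 0.349
```

```bash
python3 tip.py s10|sed -n '1p;$p'; python3 hd.py
```

```text
16.45 [-0.1536 -0.1222  0.2075] [0.7 0.7 0. ] [-0.38  0.17  1.85 -0.    1.12 -0.62]
block ((0.010240497067570686, 0.12361617386341095), (0.07029561698436737, 0.08137720823287964), 0.0599767304956913) [[-0.02500000037252903, 0.164000004529953], [-0.02500000037252903, 0.08299999684095383], [0.04500000178813934, 0.08299999684095383], [0.04500000178813934, 0.164000004529953]]
16.55 tcp [-0.1532 -0.1238  0.2068] handle [0.279 0.    0.288] phi 1.631105164972071 rad 0.22795309127338242 z 0.2481051252472931 n 0.3629394425833006 Ftool [-0.9 -1.  -0.1] [-0.38  0.18  1.85 -0.    1.12 -0.62]
```

View pics/s10c.png

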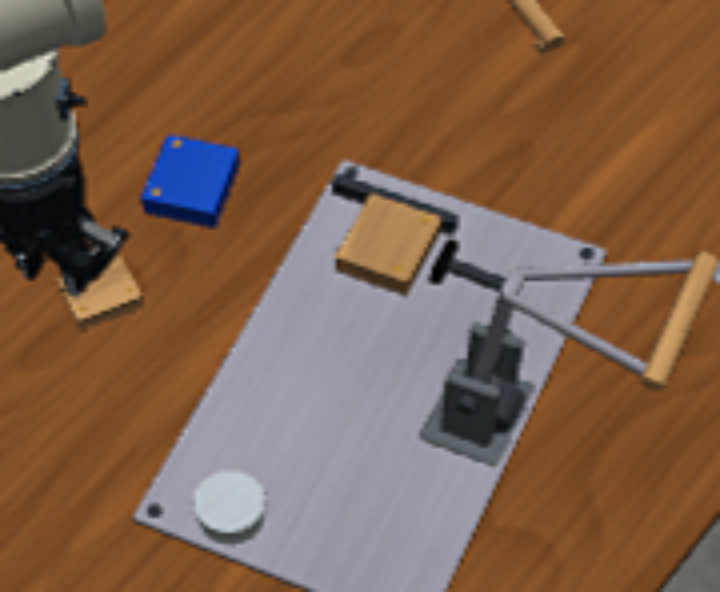

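The block is flat against the rail. Its centre is at (0.010, 0.124) and the rail's at (-0.004, 0.169), so the offset is about 45 mm across and 14 mm along, with about 0 rad of turn. The arm is raised, the tin hasn't moved, and the gripper is clear. I'll hand in.

```bash
python3 -c "
from h import *
print(robot.close_job())"
```

```text
the job is handed in; nothing more can be done
None
```

I raised the hold-down arm past its balance point, and it stays at its stop by itself. I then slid the block over the plate until it was flat against the rail, backed the gripper away and handed the job in at about 16.6 s.

**Last checks:**
- **Arm:** about 1.63 rad, unchanged over repeated readings with the fingers off it.
- **Block:** centre about 45 mm from the rail's centre across it (46 mm when touching) and about 14 mm along it, turned about 0 rad. The final push met 8.4 N at the rail.
- **Tin:** where it was, by eye in the last picture.
- **Cone and mallet:** not measured again. The tool's path stayed away from both.

**What went wrong on the way:** my first lift slipped off at about 0.4 rad and the arm fell back onto the block. The real fingertips end about 34 mm short of the reported TCP, both with the tool tilted and with it pointing down. I allowed for that on the second lift, which worked, and the block measured in the same place afterwards. That first lift also gave the highest force I saw, about 15 N along the tool.

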